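# Load the blood-film maker and draw its spreader to the mark

## Task

Lay the carrier with the clean slide in the pocket of the blood-film maker, glass face up and its white label end towards the black pull knob, fully down, and let go of it. Then draw the knob straight out 55 mm against its spring, until the red ring on the rod has just come clear of the tube's mouth, and finish while still holding it there, ready for a colleague to put on the drop of blood. Leave the used slide, the dish, the green cap and the tube rack where they are.

Things in the scene. Friction and masses are not known exactly. Their poses are not given: they have to be found in the camera images.
- clean_mid (a point): Centre (half-way up) of the CLEAN slide's carrier, to be loaded: blue plastic, 86 x 30 x 10 mm (x, y, z), 42 to 84 g, flat on the bench; on top a bare pale-green glass slide with a white label patch 20 mm long at its +x end. +z points out of the glass face. Grip it across its width (y). Two carriers lie side by side; which place this one has changes.
- clean_label (a point): Middle of the white label patch of the clean carrier, on its upper face, 28 mm from its centre along its +x.
- clean: The clean carrier: the same part and axes as point clean_mid, origin at the centre of its underside.
- used_mid (a point): Centre (half-way up) of the other carrier: the same blue carrier and white label, but its slide bears a dried purple film. To be left alone.
- film_maker: Blood-film maker: grey base 180 (x) x 160 (y) x 30 mm high with a dark steel deck, held to the bench; place and heading vary. Origin on the bench under the pocket's centre; +x is the draw direction, towards the knob. The base reaches 90 mm either way in x, from -98 to +62 mm in y. Nothing on it is above 75 mm. The steel guide tube, 20 mm thick, lies along its -y side (axis y = -75 mm).
- pocket (a point): Centre of the pocket's black floor, level with the deck, 30 mm above the bench; axes as the film maker's. Takes the carrier flat, long way along x, 2 mm clear all round. Silver rails 8 mm high with flared lips stand at the ends and beside the outer quarters only: the middle 50 mm of each long side is open deck for the fingers, free 60 mm out from the centre line. Seated, the carrier's centre is 5 mm above this point.
- arm (a point): Spreader arm: steel bridge with a glass blade, reaching across from a slot in the tube; this point is on the arm above the blade, under its small black screw, 69 mm above the bench. It moves with the rod. Rod home, it is parked 54 mm to the -x side of the pocket's centre, clear of the carrier; drawn out, it passes a few mm above the seated carrier without touching it.
- tube_mouth (a point): Centre of the guide tube's mouth (brass bush 25 mm across), where the 8 mm steel rod comes out along the film maker's +x; 92 mm in x and -75 mm in y from the pocket's centre, 50 mm above the bench.
- knob (a point): Centre of the waist of the black spool-shaped pull knob on the rod's end, on the rod's axis, 50 mm above the bench, 41 mm out from the tube's mouth with the rod home; moves with the rod; +x is the draw direction. The waist is 16 mm thick and 30 mm long between flanges 26 mm across, so fingers straddling it from above also bear on the flanges. Free bench below and beside it.
- draw_rod (a joint): How far the rod is drawn out, m: 0 home, 0.055 at the length mark (the 2 mm wide red ring, hidden in the tube before, is then just wholly outside the mouth), 0.070 end stop. The inner spring pulls it home with about 3 N at 0 and 7 N at the mark; friction 0.6 N. No catch: let go, it runs back.
- dish: Closed Petri dish, 94 mm across, 14 mm high, red agar; leave alone. Origin at the centre of its underside.
- cap: Green tube cap, 17 mm across, 16 mm high; leave alone. Origin at the centre of its underside.
- rack: Pink tube rack, 100 x 85 mm, 85 mm high (121 mm with its tubes); leave alone. Origin at the centre of its underside.
There are look-alikes about, which are no part of the job. Leave any orange look-alike of the clean alone.

How it is judged:
On the way, in this order (a step that is already met when the one before it is completed fails the run):
1. the clean carrier lies fully down in the pocket, glass face up, label towards the knob, released, with the rod still home (x of clean_mid in the frame of pocket between -0.0035 and 0.0035 m and y of clean_mid in the frame of pocket between -0.0035 and 0.0035 m and z of clean_mid in the frame of pocket between 0.003 and 0.0068 m and angle between clean_mid's own z axis and vertical below 0.06 rad and angle between the x axis of clean_mid and the x axis of pocket, either way round below 0.09 rad and x of clean_label in the frame of pocket above 0.02 m and contact force between the fingers and clean below 0.05 N and value of joint draw_rod below 0.005 m), for 0.2 s.
2. the rod is held by the robot at its length mark (value of joint draw_rod between 0.051 and 0.059 m and contact force between the fingers and draw_rod above 2 N), for 0.5 s.
At the end, for the whole second after the job is handed in: Clean carrier in the pocket (centre within 3.5 mm, height 2 mm, heading 0.09 rad, tilt 0.06 rad), glass up, label end towards the knob, not touched by the fingers; rod drawn out 55 mm within 4 mm, still, the fingers bearing on it with over 2 N (all of step 2 and x of clean_mid in the frame of pocket between -0.0035 and 0.0035 m and y of clean_mid in the frame of pocket between -0.0035 and 0.0035 m and z of clean_mid in the frame of pocket between 0.003 and 0.0068 m and angle between clean_mid's own z axis and vertical below 0.06 rad and angle between the x axis of clean_mid and the x axis of pocket, either way round below 0.09 rad and x of clean_label in the frame of pocket above 0.02 m and contact force between the fingers and clean below 0.05 N and velocity of joint draw_rod between -0.01 and 0.01 m/s and linear speed of clean below 0.02 m/s); the arm keeps its last pose, push and grip.
It fails at once if the used slide's carrier was moved more than 15 mm (distance of used_mid from where it was at the start of the episode above 0.015 m).
It fails at once if the dish was moved more than 15 mm (distance of dish from where it was at the start of the episode above 0.015 m).
It fails at once if the green cap was moved more than 15 mm (distance of cap from where it was at the start of the episode above 0.015 m).
It fails at once if the tube rack was moved more than 15 mm (distance of rack from where it was at the start of the episode above 0.015 m).
It also fails if it takes over 56 s, if anything falls off the work surface, if the arm or the gripper's body presses on something with over 40 N, if the wrist force passes 120 N, or if a joint passes its speed limit or range.

## Robot

A 6-joint arm with a two-finger parallel gripper is mounted at the origin on the work surface. World frame = base frame: x ahead of the robot, y to its left, z up, the work surface at z = 0. Lengths are in m, angles in rad, forces in N, time in s.
With the tool pointing down it reaches from about 0.25 to 0.725 m from the base axis. Payload 4 kg.
Tool frame: the origin (TCP) lies on the centre line of the jaws, within the pads' length; the fingertips stand 14 mm ahead of it and the grasp point (between the pads) lies 5 mm behind it; z points along the fingers, x is the direction in which the jaws open and shut, and the axes are right-handed (so a half turn about z gives the same grasp; the last joint's range is limited). The gripper opens to 85 mm and grips with 20 to 120 N. Pads are 22 mm wide; open, the fingers measure 114 mm over their backs; the gripper's body (76 mm by 85 mm) begins 54 mm behind the grasp point. The pads swing forward as they close: fully open they stand 13 mm farther back than shut.
Start: joints at [-1.345, 0.241, 0.005, 1.335, 0, 1.571], TCP at [0.112, -0.487, 0.245] pointing down, gripper open.
Joint ranges: [-2.72, 2.72], [-1.05, 1.87], [-1.09, 1.28], [-1.99, 2.15], [-1.42, 1.44], [-3.14, 3.14]. Speed limits (rad/s): [2.79, 2.79, 3.14, 3.14, 3.14, 3.14].

## Interface

Orientations are given as a unit quaternion [x, y, z, w].
In Python, from workcell import bot gives the robot as it stands.
- The arm moves only by the tool play_rows, never from a script. Its argument "motion" is a list of rows, each an object with "fingers": the closure, from -1 (fully open) to 1 (shut), so that 0 is half open; "translation": the shift along the tool's x, y, z in cm, a list of three; "roll": the turn about the tool's z in degrees. A call has 1 to 20 rows; each row is the pose to reach, as a shift and turn from the pose commanded when the call began, along the tool's axes at that moment; what a row does not reach only later rows make up. A row lasts 1/12 s, in which the tool goes at most 41.7 mm and 7.16 degrees, less where a joint would pass 70% of its speed; a pose out of reach is approached as far as the arm can. A call with a gripper value outside its range is refused whole. The fingers move at their own pace and stop on an object; the grip force is fixed at half the most. Time passes only in rows, so rows that repeat a pose let the fingers close. It gives the time, the measured TCP pose, the force and the opening at its end, in the units of the state.
- bot.get_obs(): the state, without advancing time (a new reading comes with each control period).
- bot.camera(name): name is "scene" or "top"; returns a dict with "pixels" (384x512x3 uint8, red, green, blue), "intrinsics" (3x3 intrinsics, pixels), "k1" (the pictures are not rectified: a ray, as slopes to the right and down, at radius r is drawn at 1 + k1 r^2 times it, then the intrinsics apply), "world_to_cam" (4x4, takes a point from world to camera coordinates). Camera axes: x right, y down, z forward; pixel columns grow to the right and rows downward; lengths in m; the calibration is good to about 2 mm. A picture is of the moment at which its call begins. There is no depth.
- bot.job_done(): hands the job in, once; it reports no verdict.
The state is a dict: "clock": time; "joint_pos": joint angles; "joint_vel": joint speeds; "tau": joint torques, N m; "eef_pos": TCP position; "tool_rot": TCP orientation; "ft_force": force on the tool from outside, world axes, zero at the start; "ft_torque": the same for the moment, N m; "grip_width": finger opening in m.
Only numpy, scipy, OpenCV 4.12 (cv2) and the standard library are available. Lean on these libraries where they do the work, as an engineer would, in place of code of your own. Each camera call takes 0.05 s, during which the arm holds its last target. There are 200 camera calls.

## Working session

There is one attempt and no reset: what is moved stays moved. The work goes in short steps, Python scripts to look and compute and a tool call to move; the robot and the scene stay as the last step left them, time stands still between calls to the robot, and variables do not carry over. Pictures are saved under pics/ and viewed, about 8 in all and at most 12, crops included, and the job is handed in when it is done.

Besides the shell and the picture viewer there is one more tool, called after "Request:" in YAML: its name, and indented under it one key for each argument. play_rows: Moves the arm, as the interface text tells. Its arguments: {"type":"object","properties":{"motion":{"type":"array","items":{"type":"object","properties":{"fingers":{"type":"number"},"translation":{"type":"array","items":{"type":"number"}},"roll":{"type":"number"}}}}},"required":["motion"]}

```bash
mkdir -p pics
python3 - <<'E'
from workcell import bot
import cv2,pickle,numpy as np
d={}
for n in("scene","top"):
    c=bot.camera(n); d[n]=c
    cv2.imwrite(f"pics/{n}0.png",cv2.cvtColor(c["pixels"],cv2.COLOR_RGB2BGR))
    print(n,c["intrinsics"],c["k1"],np.round(c["world_to_cam"],3))
pickle.dump(d,open("c0.pkl","wb"))
a,b=[cv2.imread(f"pics/{n}0.png") for n in("scene","top")]
print(bot.get_obs())
E
```

```text
scene [[367.32408849   0.         254.29887959]
 [  0.         367.32408849 184.65330741]
 [  0.           0.           1.        ]] 0.0376563749250343 [[ 0.049  0.999 -0.009  0.024]
 [ 0.733 -0.042 -0.679 -0.386]
 [-0.679  0.027 -0.734  1.543]
 [ 0.     0.     0.     1.   ]]
top [[424.89841878   0.         264.13363511]
 [  0.         424.89841878 191.10574609]
 [  0.           0.           1.        ]] 0.0560071825641608 [[-0.011 -1.    -0.009 -0.038]
 [-0.986  0.012 -0.167  0.612]
 [ 0.167  0.007 -0.986  0.96 ]
 [ 0.     0.     0.     1.   ]]
{'clock': 0.1, 'joint_pos': array([-1.34500687e+00,  2.41379786e-01,  3.86389113e-03,  1.33518248e+00,
        6.56070844e-06,  1.57080876e+00]), 'joint_vel': array([-1.77821842e-03, -3.23895341e-05,  1.68674055e-03,  1.01886711e-03,
       -1.32574584e-04, -7.71543422e-04]), 'tau': array([ 6.80981611e-04, -3.73138475e+01,  2.53009254e+01,  1.08694355e-02,
        3.74464832e-05,  7.31598846e-06]), 'eef_pos': array([ 0.11182112, -0.48679183,  0.24448278]), 'tool_rot': array([ 7.82260384e-01, -6.22950870e-01, -7.41912239e-04, -5.94998040e-04]), 'ft_force': array([-0.46034231, -0.61849342,  0.02698698]), 'ft_torque': array([-0.03194929,  0.0111553 , -0.05846873]), 'grip_width': 0.08533376935712114}
```

View pics/scene0.png

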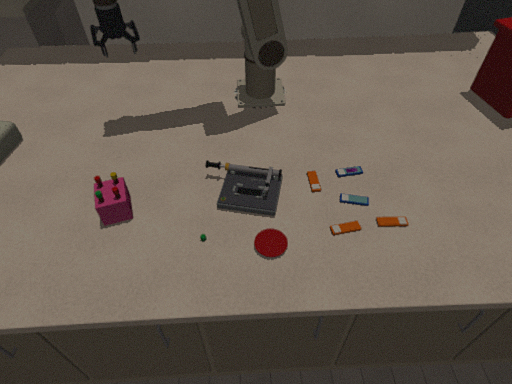

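View pics/top0.png

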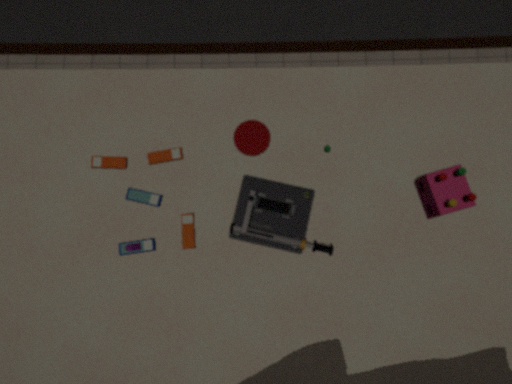

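The top view shows the clean carrier (bare pale-green glass) at about (144,197), the used one (purple film) at (137,246), and orange look-alikes at (110,162), (165,156) and (188,231). The film maker is at (272,213) with its knob at (322,247). Next is an enlarged crop to confirm this and to set up the masks.

```bash
cat > h.py <<'E'
import numpy as np,cv2,pickle
from scipy.optimize import brentq
def slopes(c,uv):
    K=c["intrinsics"];k=c["k1"]
    d=(np.atleast_2d(np.array(uv,float))-K[:2,2])/K[[0,1],[0,1]]
    return cv2.undistortPoints(np.atleast_2d(np.array(uv,float))[:,None],K,np.array([k,0,0,0,0.]))[:,0] if True else d
def rays(c,uv):
    s=slopes(c,uv);T=c["world_to_cam"];R=T[:3,:3];o=-R.T@T[:3,3]
    return o,np.c_[s,np.ones(len(s))]@R
def plane(c,uv,z):
    o,d=rays(c,uv);return o+d*((z-o[2])/d[:,2])[:,None]
def tri(c1,u1,c2,u2):
    o1,d1=rays(c1,u1);o2,d2=rays(c2,u2);d1=d1[0];d2=d2[0]
    t=np.linalg.lstsq(np.c_[d1,-d2],o2-o1,rcond=None)[0]
    p,q=o1+t[0]*d1,o2+t[1]*d2
    return (p+q)/2,np.linalg.norm(p-q)
def proj(c,P):
    T=c["world_to_cam"];return cv2.projectPoints(np.atleast_2d(np.array(P,float)),cv2.Rodrigues(T[:3,:3])[0],T[:3,3],c["intrinsics"],np.array([c["k1"],0,0,0,0.]))[0][:,0]
def crop(c,x,y,w,h,s):
    im=cv2.cvtColor(c["pixels"],cv2.COLOR_RGB2BGR)[y:y+h,x:x+w]
    im=cv2.resize(im,None,fx=s,fy=s,interpolation=cv2.INTER_CUBIC)
    return np.clip(im.astype(float)*1.6,0,255).astype(np.uint8)
E
python3 - <<'E'
from h import *
d=pickle.load(open("c0.pkl","rb"));t,s=d["top"],d["scene"]
a=np.hstack([crop(t,115,170,90,95,3),crop(t,225,170,115,95,4)[:285*1] if 0 else cv2.copyMakeBorder(crop(t,225,170,115,95,4),0,0,0,0,0)[:]][:1])
A=crop(t,115,180,80,80,4);B=crop(t,225,170,115,90,4)
C=crop(s,325,155,75,60,4);D=crop(s,200,150,90,70,5)
H=600;W=790;o=np.zeros((H,W,3),np.uint8)
o[:320,:320]=A;o[:360,325:785]=B;o[360:600,:300]=C[:240];o[365:600,325:775]=cv2.resize(D,(450,350))[:235]
cv2.imwrite("pics/comp.png",o)
E
```

```text
(no output)
```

View pics/comp.png

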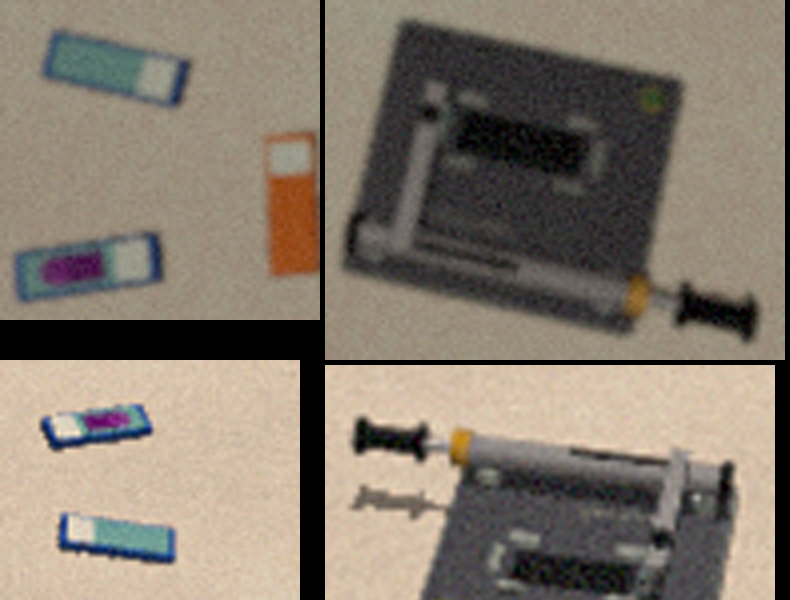

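The crop confirms it. The clean carrier is the upper one in the top view, at about (144,197), with its label towards the right, so it already points the same way as the knob. Now I'll measure.

```bash
cat > meas.py <<'E'
from h import *
from workcell import bot
def grab(n,k):
    cs=[bot.camera(n) for _ in range(k)];c=cs[0];c["pixels"]=np.mean([x["pixels"] for x in cs],0);return c
def blobs(mask_f,c,roi,S=4):
    x,y,w,h=roi;im=c["pixels"][y:y+h,x:x+w].astype(np.float32)
    im=cv2.GaussianBlur(cv2.resize(im,None,fx=S,fy=S,interpolation=cv2.INTER_CUBIC),(0,0),2)
    m=mask_f(im).astype(np.uint8)
    cs=cv2.findContours(m,cv2.RETR_EXTERNAL,cv2.CHAIN_APPROX_NONE)[0]
    cs=sorted(cs,key=cv2.contourArea,reverse=True)
    return [((k[:,0]+.5)/S-.5+[x,y],cv2.contourArea(k)/S/S) for k in cs]
def cen(p):
    M=cv2.moments(p.astype(np.float32)[:,None]);return np.array([M["m10"],M["m01"]])/M["m00"]
def rect(c,p,z):
    w=plane(c,p,z)[:,:2];(ctr,sz,a)=cv2.minAreaRect((w*1000).astype(np.float32))
    if sz[0]<sz[1]: sz=sz[::-1];a+=90
    return np.array(ctr),np.array(sz),(a+90)%180-90
E
python3 - <<'E'
from meas import *
t,s=grab("top",5),grab("scene",4);pickle.dump({"top":t,"scene":s},open("c1.pkl","wb"))
blue=lambda im:im[...,2]-im[...,0]>-4
for n,c,r in(("top",t,(122,182,46,30)),("scene",s,(334,188,40,22))):
    im=c["pixels"];print(n,"bench",im[r[1]+1,r[0]+1],"glass/label",im[197,140],im[199,154])
    p,a=blobs(blue,c,r)[0];print(n,cen(p),a,rect(c,p,.008))
    if n=="top":pt=cen(p)
    else: ps=cen(p)
print("tri carrier",tri(t,pt,s,ps))
print(t["pixels"][[190,172,190,213,205,230,247,240],[300,300,235,250,275,260,322,320]].round())
dark=lambda im:im.max(-1)<18
K=[]
for n,c,r in(("top",t,(305,230,35,32)),("scene",s,(200,155,20,20))):
    for th in(25,40,55):
        p,a=blobs(lambda im:im.max(-1)<th,c,r)[0];print(n,th,"knob",cen(p),a,rect(c,p,.05))
for th in(12,18,24):
    for p,a in blobs(lambda im:im.max(-1)<th,t,(225,170,90,80))[:2]:print(th,"pocket",cen(p),a,rect(t,p,.03))
for th in(70,80,90):
    p,a=blobs(lambda im:im.max(-1)<th,t,(225,165,84,95))[0];print(th,"deck",cen(p),a,rect(t,p,.03))
E
```

```text
top bench [94.6 88.4 77. ] glass/label [54.4 74.4 68. ] [98.2 97.4 88. ]
top [143.29475674 196.7234236 ] 448.34375 (array([608.79272461, 254.17835999]), array([89.81241608, 32.3748436 ]), 76.20272064208984)
scene bench [135.25 120.5  107.5 ] glass/label [130.5  120.25 104.25] [130.75 117.75 103.75]
scene [355.30228859 199.6121733 ] 226.78125 (array([609.22406006, 251.56387329]), array([88.59043121, 39.42298126]), 75.92687225341797)
tri carrier (array([0.60922851, 0.25585649, 0.00524864]), np.float64(0.0017190041458889052))
[[30. 28. 26.]
 [97. 88. 77.]
 [98. 91. 78.]
 [54. 51. 49.]
 [ 4.  4.  2.]
 [39. 34. 35.]
 [ 6.  4.  5.]
 [96. 89. 78.]]
top 25 knob [322.4950487  247.73782468] 96.25 (array([ 476.62557983, -178.91122437]), array([42.68111801, 17.40779305]), 76.72299194335938)
top 40 knob [322.44748664 247.65877449] 128.6875 (array([ 476.97192383, -178.73352051]), array([45.65106964, 20.79217148]), 76.27413940429688)
top 55 knob [322.36186481 247.56985459] 162.96875 (array([ 477.23187256, -178.30401611]), array([49.09272003, 24.434618  ]), 77.09608459472656)
scene 25 knob [212.3780
[... 962 characters left out ...]

24 pocket [273.4840882  205.44268556] 350.15625 (array([579.93017578, -66.83709717]), array([79.02024078, 29.07582474]), 75.43620300292969)
24 pocket [231.88609391 227.49883901] 10.09375 (array([528.03833008,  33.00633621]), array([23.88897896,  5.20719481]), -15.914291381835938)
70 deck [270.97786014 214.12205888] 4746.8125 (array([559.89215088, -67.21120453]), array([192.98498535, 159.5958252 ]), 76.48704528808594)
80 deck [270.9596417  214.29464579] 4886.4375 (array([559.87786865, -67.15986633]), array([194.97236633, 162.08927917]), 76.50152587890625)
90 deck [270.92626619 214.49706732] 5078.375 (array([560.06549072, -66.56009674]), array([197.03771973, 165.63745117]), 76.57131958007812)
```

Request:
play_rows:
  motion:
    - {"translation":[-61.1,-65.0,12.0],"roll":-63.4,"fingers":0}
    - {"translation":[-61.1,-65.0,12.0],"roll":-63.4,"fingers":0}
    - {"translation":[-61.1,-65.0,12.0],"roll":-63.4,"fingers":0}
    - {"translation":[-61.1,-65.0,12.0],"roll":-63.4,"fingers":0}
    - {"translation":[-61.1,-65.0,12.0],"roll":-63.4,"fingers":0}
    - {"translation":[-61.1,-65.0,12.0],"roll":-63.4,"fingers":0}
    - {"translation":[-61.1,-65.0,12.0],"roll":-63.4,"fingers":0}
    - {"translation":[-61.1,-65.0,12.0],"roll":-63.4,"fingers":0}
    - {"translation":[-61.1,-65.0,12.0],"roll":-63.4,"fingers":0}
    - {"translation":[-61.1,-65.0,12.0],"roll":-63.4,"fingers":0}
    - {"translation":[-61.1,-65.0,12.0],"roll":-63.4,"fingers":0}
    - {"translation":[-61.1,-65.0,12.0],"roll":-63.4,"fingers":0}
    - {"translation":[-61.1,-65.0,12.0],"roll":-63.4,"fingers":0}
    - {"translation":[-61.1,-65.0,12.0],"roll":-63.4,"fingers":0}
    - {"translation":[-61.1,-65.0,12.0],"roll":-63.4,"fingers":0}
    - {"translation":[-61.1,-65.0,12.0],"roll":-63.4,"fingers":0}
    - {"translation":[-61.1,-65.0,12.0],"roll":-63.4,"fingers":0}
    - {"translation":[-61.1,-65.0,12.0],"roll":-63.4,"fingers":0}
    - {"translation":[-61.1,-65.0,12.0],"roll":-63.4,"fingers":0}
    - {"translation":[-61.1,-65.0,12.0],"roll":-63.4,"fingers":0}

```text
clock: 2.22
eef_pos: [0.5726, 0.2007, 0.1338]
tool_rot: [0.993, -0.119, 0.0, 0.0]
ft_force: [0.3, -0.3, 0.6]
grip_width: 0.0428
```

Request:
play_rows:
  motion:
    - {"translation":[2.1,-5.8,5.4],"roll":0,"fingers":0.1}
    - {"translation":[2.1,-5.8,5.4],"roll":0,"fingers":0.1}
    - {"translation":[2.1,-5.8,5.4],"roll":0,"fingers":0.1}
    - {"translation":[2.1,-5.8,5.4],"roll":0,"fingers":0.1}
    - {"translation":[2.1,-5.8,5.4],"roll":0,"fingers":0.1}

```text
clock: 2.63
eef_pos: [0.6055, 0.2498, 0.0799]
tool_rot: [0.993, -0.119, -0.001, 0.001]
ft_force: [1.0, 0.0, 0.2]
grip_width: 0.0386
```

```bash
cat > st.py <<'E'
from meas import *
from scipy.spatial.transform import Rotation as Ro
import sys
def togo(target):
    o=bot.get_obs();R=Ro.from_quat(o["tool_rot"]);M=R.as_matrix()
    print("t",round(o["clock"],2),"eef",o["eef_pos"].round(4),"ang",np.degrees(np.arctan2(M[1,0],M[0,0])).round(2),"w",round(o["grip_width"],4),"F",o["ft_force"].round(1))
    print("to go cm",(M.T@(np.array(target)-o["eef_pos"])*100).round(2))
if __name__=="__main__": togo([float(v) for v in sys.argv[1:4]])
E
python3 st.py .6088 .2542 .020
```

```text
t 2.63 eef [0.6055 0.2498 0.0799] ang -13.66 w 0.0386 F [1.  0.  0.2]
to go cm [ 0.22 -0.51  5.99]
```

Request:
play_rows:
  motion:
    - {"translation":[0.2,-0.5,2.0],"roll":0,"fingers":-0.05}
    - {"translation":[0.2,-0.5,4.0],"roll":0,"fingers":-0.05}
    - {"translation":[0.2,-0.5,5.2],"roll":0,"fingers":-0.05}
    - {"translation":[0.2,-0.5,6.0],"roll":0,"fingers":-0.05}
    - {"translation":[0.2,-0.5,6.0],"roll":0,"fingers":-0.05}
    - {"translation":[0.2,-0.5,6.0],"roll":0,"fingers":-0.05}

```text
clock: 3.13
eef_pos: [0.6093, 0.254, 0.0214]
tool_rot: [0.993, -0.119, 0.0, -0.0]
ft_force: [0.3, 0.1, 0.5]
grip_width: 0.0448
```

Run:
```python
from st import *
togo([.6088,.2542,.018])
s=grab("scene",3);t=grab("top",1)
pickle.dump((s,t),open("c2.pkl","wb"))
for c in(s,t):c["pixels"]=c["pixels"].astype(np.uint8)
cv2.imwrite("pics/g1.png",np.hstack([crop(s,310,150,80,70,5)[:350],crop(t,105,165,70,60,5)[:350] if 0 else cv2.resize(crop(t,105,165,70,70,5),(350,350))]))
```

```text
t 3.13 eef [0.6093 0.254  0.0214] ang -13.71 w 0.0448 F [0.3 0.1 0.5]
to go cm [-0.06 -0.01  0.34]
```

View pics/g1.png

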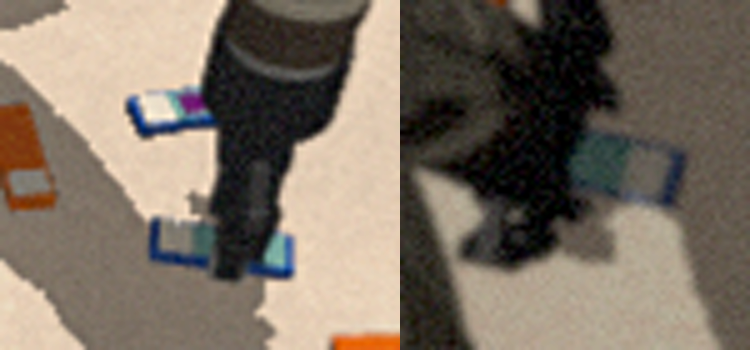

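The fingers straddle the clean carrier near its middle (scene crop about (232,250)). I'll lower a little, close and lift.

Request:
play_rows:
  motion:
    - {"translation":[0,0,0.3],"roll":0,"fingers":-0.05}
    - {"translation":[0,0,0.3],"roll":0,"fingers":0.6}
    - {"translation":[0,0,0.3],"roll":0,"fingers":0.6}
    - {"translation":[0,0,0.3],"roll":0,"fingers":0.6}
    - {"translation":[0,0,0.3],"roll":0,"fingers":0.6}
    - {"translation":[0,0,0.3],"roll":0,"fingers":0.6}
    - {"translation":[0,0,0.3],"roll":0,"fingers":0.6}
    - {"translation":[0,0,0.3],"roll":0,"fingers":0.6}

```text
clock: 4.0
eef_pos: [0.6092, 0.2546, 0.0175]
tool_rot: [0.993, -0.119, 0.0, -0.0]
ft_force: [0.0, -0.1, 2.7]
grip_width: 0.0278
```

```bash
python3 st.py .580 -.067 .12
```

```text
t 4.0 eef [0.6092 0.2546 0.0175] ang -13.66 w 0.0278 F [ 0.  -0.1  2.7]
to go cm [  4.76  31.94 -10.26]
```

Request:
play_rows:
  motion:
    - {"translation":[0,0,-3],"roll":0,"fingers":0.6}
    - {"translation":[0,0,-6],"roll":0,"fingers":0.6}
    - {"translation":[0,0,-10.3],"roll":0,"fingers":0.6}
    - {"translation":[0.6,4,-10.3],"roll":0,"fingers":0.6}
    - {"translation":[1.1,7.5,-10.3],"roll":0,"fingers":0.6}
    - {"translation":[1.6,11,-10.3],"roll":0,"fingers":0.6}
    - {"translation":[2.2,14.5,-10.3],"roll":0,"fingers":0.6}
    - {"translation":[2.7,18,-10.3],"roll":0,"fingers":0.6}
    - {"translation":[3.2,21.5,-10.3],"roll":0,"fingers":0.6}
    - {"translation":[3.7,25,-10.3],"roll":0,"fingers":0.6}
    - {"translation":[4.3,28.5,-10.3],"roll":0,"fingers":0.6}
    - {"translation":[4.6,30.8,-10.3],"roll":0,"fingers":0.6}
    - {"translation":[4.8,31.9,-10.3],"roll":0,"fingers":0.6}
    - {"translation":[4.8,31.9,-10.3],"roll":0,"fingers":0.6}
    - {"translation":[4.8,31.9,-10.3],"roll":0,"fingers":0.6}

```text
clock: 5.25
eef_pos: [0.5802, -0.0666, 0.1198]
tool_rot: [0.993, -0.119, -0.0, -0.0]
ft_force: [0.1, 0.6, -0.9]
grip_width: 0.0277
```

Run:
```python
from st import *
togo([.580,-.067,.12])
s=grab("scene",4);t=grab("top",4)
pickle.dump((s,t),open("c3.pkl","wb"))
for c in(s,t):c["pixels"]=c["pixels"].astype(np.uint8)
cv2.imwrite("pics/g2.png",np.hstack([cv2.resize(crop(s,200,130,90,90,4),(395,395)),cv2.resize(crop(t,220,165,120,120,3),(395,395))]))
```

```text
t 5.25 eef [ 0.5802 -0.0666  0.1198] ang -13.71 w 0.0277 F [ 0.1  0.6 -0.9]
to go cm [-0.01  0.05 -0.02]
```

View pics/g2.png

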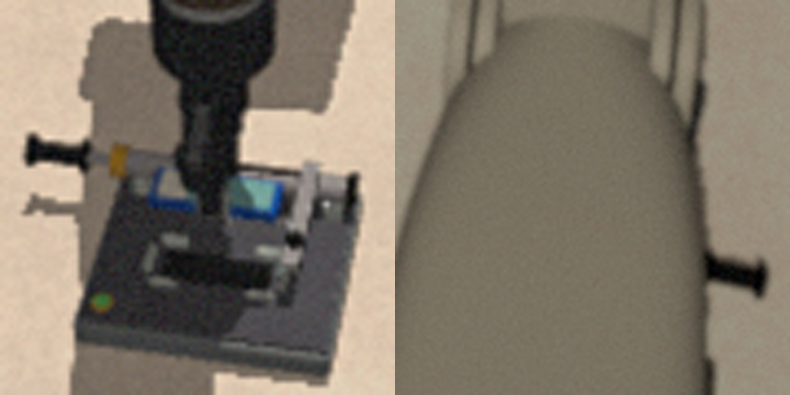

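Run:
```python
from meas import *
s,t=pickle.load(open("c3.pkl","rb"));d=pickle.load(open("c1.pkl","rb"));S1,T1=d["scene"],d["top"]
ey=np.array([-.2365,-.9716]);ex=np.array([.9716,-.2365]);P0=np.array([.580,-.067])
def ext(c,p,z,o):
    q=plane(c,p,z)[:,:2]-o;return [np.round([f((q@a)*1000) for f in(np.min,np.max)],1) for a in(ex,ey)]
# carried carrier, scene
bl=lambda im:im[...,2]-im[...,0]>8
B=[b for b in blobs(bl,s,(230,160,40,24))if b[1]>5]
allp=np.vstack([b[0] for b in B]);print([b[1] for b in B])
print("carried vs TCP x_t,y_t ext",ext(s,allp,.1075,np.array([.5802,-.0666])))
# carrier initially in both
for n,c,r in(("top",T1,(122,182,46,30)),("scene",S1,(334,188,40,22))):
    for th in(-4,5):
        p=blobs(lambda im:im[...,2]-im[...,0]>th,c,r)[0][0];print(n,th,"start vs grasp TCP",ext(c,p,.0075,np.array([.6092,.2546])))
# pocket black floor / rails
for n,c,r,th in(("top",T1,(250,192,50,26),22),("scene",S1,(225,178,50,24),25)):
    for p,a in blobs(lambda im:im.max(-1)<th,c,r)[:3]:print(n,"floor",a,ext(c,p,.03,P0))
    for p,a in blobs(lambda im:im.min(-1)>62+20*(n=="scene"),c,r)[:6]:print(n,"rail",round(a,1),ext(c,p,.038,P0))
for c,z,n in((T1,.05,"knob top"),(S1,.05,"knob scene")):
    r=(305,230,35,32) if c is T1 else (200,155,20,20)
    p=blobs(lambda im:im.max(-1)<40,c,r)[0][0];print(n,ext(c,p,z,P0))
# deck outline
p=blobs(lambda im:im.max(-1)<75,T1,(225,165,100,100))[0][0];print("deck",ext(T1,p,.03,P0))
```

```text
[117.8125, 50.46875]
carried vs TCP x_t,y_t ext [array([-21.5,  21.3]), array([-44.3,  46.9])]
top -4 start vs grasp TCP [array([-16.5,  15.9]), array([-44.6,  45.3])]
top 5 start vs grasp TCP [array([-15.1,  14.4]), array([-43.2,  19.6])]
scene -4 start vs grasp TCP [array([-19.7,  19.8]), array([-41.5,  47.2])]
scene 5 start vs grasp TCP [array([-18.6,  18.8]), array([-41.2,  47. ])]
top floor 330.8125 [array([-14.1,  13.9]), array([-38.8,  38.7])]
top floor 5.5 [array([2.4, 8.3]), array([-61.1, -53.6])]
top floor 0.40625 [array([-16.3, -14.1]), array([-46.9, -45.1])]
top rail 3.1 [array([-16.2,  -6.2]), array([-57.4, -53.4])]
top rail 1.1 [array([15.9, 20.2]), array([-58.6, -55.8])]
scene floor 111.375 [array([-12.6,  10.1]), array([-34.1,  38.8])]
scene floor 4.6875 [array([-43.9, -35.1]), array([-51.2, -41.1])]
scene rail 7.4 [array([-62.2, -45.2]), array([-51.2, -42.4])]
scene rail 4.2 [array([-20.1, -11.6]), array([-51.3, -43.2])]
scene rail 1.5 [array([-21.1, -16.9]), array([-34. , -26.1])]
scene rail 0.1 [array([-19.3, -18.1]), array([37.5, 40.8])]
scene rail 0.0 [array([4.7, 5.7]), array([49.3, 49.5])]
knob top [array([-84.1, -63.3]), array([110.1, 155.7])]
knob scene [array([-89.1, -63.6]), array([110.7, 159.6])]
deck [array([-100.1,   61.2]), array([-91.9, 142.1])]
```

The carrier's offset from the TCP and the pocket estimate agree to within about 1 mm. I'll lower slowly, watching the force.

Request:
play_rows:
  motion:
    - {"translation":[0,0,2.0],"roll":0,"fingers":0.6}
    - {"translation":[0,0,4.0],"roll":0,"fingers":0.6}
    - {"translation":[0,0,5.2],"roll":0,"fingers":0.6}
    - {"translation":[0,0,5.8],"roll":0,"fingers":0.6}
    - {"translation":[0,0,6.2],"roll":0,"fingers":0.6}
    - {"translation":[0,0,6.5],"roll":0,"fingers":0.6}
    - {"translation":[0,0,6.5],"roll":0,"fingers":0.6}
    - {"translation":[0,0,6.5],"roll":0,"fingers":0.6}

```text
clock: 6.32
eef_pos: [0.5809, -0.0668, 0.0559]
tool_rot: [0.993, -0.119, 0.001, -0.0]
ft_force: [-0.3, 0.1, -1.3]
grip_width: 0.0278
```

Request:
play_rows:
  motion:
    - {"translation":[0,0,0.2],"roll":0,"fingers":0.6}
    - {"translation":[0,0,0.4],"roll":0,"fingers":0.6}
    - {"translation":[0,0,0.5],"roll":0,"fingers":0.6}
    - {"translation":[0,0,0.6],"roll":0,"fingers":0.6}
    - {"translation":[0,0,0.7],"roll":0,"fingers":0.6}
    - {"translation":[0,0,0.75],"roll":0,"fingers":0.6}
    - {"translation":[0,0,0.75],"roll":0,"fingers":0.6}

```text
clock: 6.9
eef_pos: [0.5802, -0.0668, 0.0476]
tool_rot: [0.993, -0.119, -0.0, -0.0]
ft_force: [0.1, -0.4, -1.2]
grip_width: 0.0277
```

Run:
```python
from st import *
togo([.5801,-.0666,.0475])
s=grab("scene",4)
pickle.dump(s,open("c4.pkl","wb"));s["pixels"]=s["pixels"].astype(np.uint8)
cv2.imwrite("pics/g3.png",crop(s,205,145,85,75,7))
```

```text
t 6.9 eef [ 0.5802 -0.0668  0.0476] ang -13.66 w 0.0277 F [ 0.1 -0.4 -1.2]
to go cm [-0.02 -0.02  0.01]
```

View pics/g3.png

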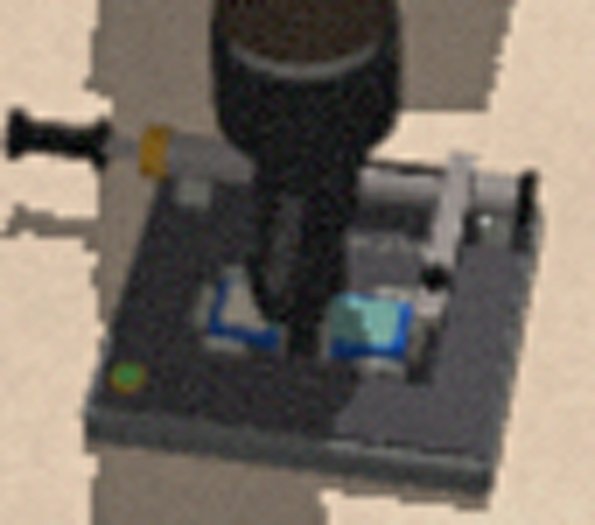

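The carrier is down between the rails with no jamming force. I'll lower the last bit and release.

Request:
play_rows:
  motion:
    - {"translation":[0,0,0.1],"roll":0,"fingers":0.6}
    - {"translation":[0,0,0.1],"roll":0,"fingers":0.6}
    - {"translation":[0,0,0.1],"roll":0,"fingers":-0.1}
    - {"translation":[0,0,0.1],"roll":0,"fingers":-0.1}
    - {"translation":[0,0,0.1],"roll":0,"fingers":-0.1}
    - {"translation":[0,0,0.1],"roll":0,"fingers":-0.1}
    - {"translation":[0,0,0.1],"roll":0,"fingers":-0.1}
    - {"translation":[0,0,-2],"roll":0,"fingers":-0.1}
    - {"translation":[0,0,-5],"roll":0,"fingers":-0.1}
    - {"translation":[0,0,-7.5],"roll":0,"fingers":-0.1}
    - {"translation":[-3.5,3.5,-7.5],"roll":0,"fingers":-0.1}
    - {"translation":[-5.5,6.5,-7.5],"roll":0,"fingers":-0.1}
    - {"translation":[-7.5,9.5,-7.5],"roll":0,"fingers":-0.1}
    - {"translation":[-7.5,13.3,-7.5],"roll":0,"fingers":-0.1}
    - {"translation":[-7.5,13.3,-7.5],"roll":0,"fingers":-0.1}
    - {"translation":[-7.5,13.3,-7.5],"roll":0,"fingers":-0.1}

```text
clock: 8.43
eef_pos: [0.4755, -0.1801, 0.123]
tool_rot: [0.993, -0.121, 0.0, -0.0]
ft_force: [0.5, 0.4, 0.1]
grip_width: 0.0472
```

Run:
```python
from st import *
togo([.476,-.179,.045])
s=grab("scene",4);t=grab("top",4)
pickle.dump((s,t),open("c5.pkl","wb"))
for c in(s,t):c["pixels"]=c["pixels"].astype(np.uint8)
cv2.imwrite("pics/g4.png",np.hstack([cv2.resize(crop(s,200,130,90,90,4),(395,395)),cv2.resize(crop(t,230,165,110,110,3),(395,395))]))
```

```text
t 8.43 eef [ 0.4755 -0.1801  0.123 ] ang -13.9 w 0.0472 F [0.5 0.4 0.1]
to go cm [ 0.01 -0.12  7.8 ]
```

View pics/g4.png

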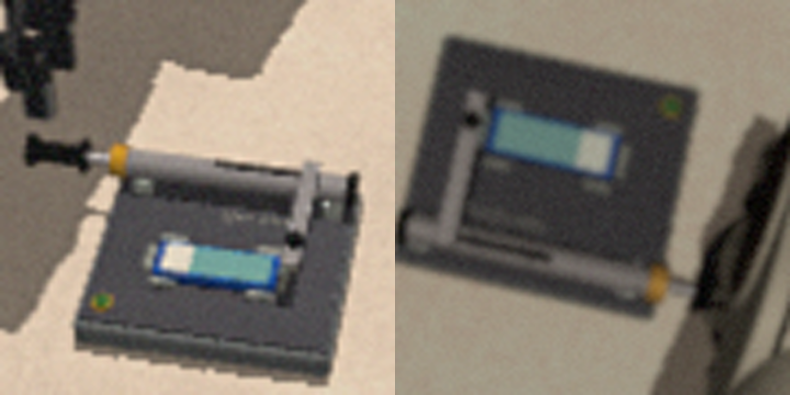

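The carrier lies level between the rails, label towards the knob, rod home. I'll check the numbers and triangulate the knob.

Run:
```python
from meas import *
s,t=pickle.load(open("c5.pkl","rb"));d=pickle.load(open("c1.pkl","rb"));S1,T1=d["scene"],d["top"]
f=lambda im:(im[...,2]-im[...,0]>5)|(im.min(-1)>74)
bt=blobs(lambda im:im[...,2]-im[...,0]>8,t,(252,190,45,32))[0]
bs=blobs(lambda im:im[...,2]-im[...,0]>8,s,(230,180,40,20))[0]
print(bt[1],bs[1]);print("top",rect(t,bt[0],.038),"scene",rect(s,bs[0],.0375))
def hullc(p):return cen(cv2.convexHull(p.astype(np.float32))[:,0])
print("tri carrier",tri(t,hullc(bt[0]),s,hullc(bs[0])))
k=[hullc(blobs(lambda im:im.max(-1)<40,c,r)[0][0]) for c,r in((T1,(305,230,35,32)),(S1,(200,155,20,20)))]
print("tri knob",tri(T1,k[0],S1,k[1]))
```

```text
412.65625 231.84375
top (array([581.55548096, -67.02606201]), array([90.90966797, 35.99048233]), 76.81270599365234) scene (array([580.91229248, -69.34355927]), array([90.44922638, 42.41188049]), 77.36038970947266)
tri carrier (array([ 0.58126751, -0.06796894,  0.03777012]), np.float64(0.002099865995706818))
tri knob (array([ 0.47680496, -0.17951249,  0.05239887]), np.float64(0.0019263346875079178))
```

Request:
play_rows:
  motion:
    - {"translation":[0.1,-0.15,2.5],"roll":-0.3,"fingers":-0.1}
    - {"translation":[0.1,-0.15,5],"roll":-0.3,"fingers":-0.1}
    - {"translation":[0.1,-0.15,6.8],"roll":-0.3,"fingers":-0.1}
    - {"translation":[0.1,-0.15,7.7],"roll":-0.3,"fingers":-0.1}
    - {"translation":[0.1,-0.15,7.7],"roll":-0.3,"fingers":-0.1}
    - {"translation":[0.1,-0.15,7.7],"roll":-0.3,"fingers":0.9}
    - {"translation":[0.1,-0.15,7.7],"roll":-0.3,"fingers":0.9}
    - {"translation":[0.1,-0.15,7.7],"roll":-0.3,"fingers":0.9}
    - {"translation":[0.1,-0.15,7.7],"roll":-0.3,"fingers":0.9}
    - {"translation":[0.1,-0.15,7.7],"roll":-0.3,"fingers":0.9}
    - {"translation":[0.1,-0.15,7.7],"roll":-0.3,"fingers":0.9}
    - {"translation":[0.1,-0.15,7.7],"roll":-0.3,"fingers":0.9}
    - {"translation":[0.1,-0.15,7.7],"roll":-0.3,"fingers":0.9}

```text
clock: 9.92
eef_pos: [0.4754, -0.1767, 0.0468]
tool_rot: [0.993, -0.116, -0.002, -0.0]
ft_force: [-6.8, 1.0, 5.6]
grip_width: 0.0139
```

```bash
python3 st.py .4768 -.1788 .046
```

```text
t 9.92 eef [ 0.4754 -0.1767  0.0468] ang -13.38 w 0.0139 F [-6.8  1.   5.6]
to go cm [0.19 0.18 0.08]
```

Request:
play_rows:
  motion:
    - {"translation":[-0.1,0.5,0],"roll":0,"fingers":0.9}
    - {"translation":[-0.1,1.0,0],"roll":0,"fingers":0.9}
    - {"translation":[-0.1,1.5,0],"roll":0,"fingers":0.9}
    - {"translation":[-0.1,2.0,0],"roll":0,"fingers":0.9}
    - {"translation":[-0.1,2.5,0],"roll":0,"fingers":0.9}
    - {"translation":[-0.1,3.0,0],"roll":0,"fingers":0.9}
    - {"translation":[-0.1,3.5,0],"roll":0,"fingers":0.9}
    - {"translation":[-0.1,4.0,0],"roll":0,"fingers":0.9}
    - {"translation":[-0.1,4.5,0],"roll":0,"fingers":0.9}
    - {"translation":[-0.1,5.0,0],"roll":0,"fingers":0.9}
    - {"translation":[-0.1,5.4,0],"roll":0,"fingers":0.9}
    - {"translation":[-0.1,5.4,0],"roll":0,"fingers":0.9}
    - {"translation":[-0.1,5.4,0],"roll":0,"fingers":0.9}
    - {"translation":[-0.1,5.4,0],"roll":0,"fingers":0.9}

```text
clock: 11.08
eef_pos: [0.4632, -0.2272, 0.0468]
tool_rot: [0.993, -0.116, -0.0, -0.002]
ft_force: [-2.8, 7.3, 4.3]
grip_width: 0.0139
```

Run:
```python
from st import *
togo(np.array([.4754,-.1767,.0468])+.055*np.array([-.2334,-.9724,0]))
s=grab("scene",6);t=grab("top",6)
pickle.dump((s,t),open("c6.pkl","wb"))
for c in(s,t):c["pixels"]=c["pixels"].astype(np.uint8)
cv2.imwrite("pics/g5.png",np.hstack([cv2.resize(crop(s,190,140,90,75,4),(395,330)),cv2.resize(crop(t,230,170,110,92,3),(395,330))]))
```

```text
t 11.08 eef [ 0.4632 -0.2272  0.0468] ang -13.31 w 0.0139 F [-2.8  7.3  4.3]
to go cm [0.  0.3 0. ]
```

View pics/g5.png

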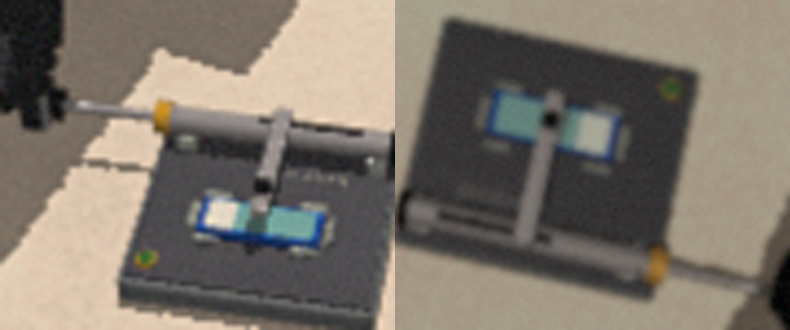

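The carrier is still seated and the rod is drawn about 52 mm, with no red ring showing yet. I'll pull 3 mm more and check the ring and the arm's screw numerically.

Request:
play_rows:
  motion:
    - {"translation":[0,0.15,0],"roll":0,"fingers":0.9}
    - {"translation":[0,0.3,0],"roll":0,"fingers":0.9}
    - {"translation":[0,0.3,0],"roll":0,"fingers":0.9}
    - {"translation":[0,0.3,0],"roll":0,"fingers":0.9}
    - {"translation":[0,0.3,0],"roll":0,"fingers":0.9}
    - {"translation":[0,0.3,0],"roll":0,"fingers":0.9}

```text
clock: 12.18
eef_pos: [0.4626, -0.2299, 0.0468]
tool_rot: [0.993, -0.116, -0.0, -0.002]
ft_force: [-2.6, 7.2, 4.5]
grip_width: 0.0141
```

Run:
```python
from st import *
togo(np.array([.4754,-.1767,.0468])+.055*np.array([-.2334,-.9724,0]))
s=grab("scene",8);t=grab("top",8)
pickle.dump((s,t),open("c7.pkl","wb"))
d=pickle.load(open("c1.pkl","rb"))
ey=np.array([-.2334,-.9724])
def screw(c,r,th):
    # darkest compact blob, on plane of the screw
    for p,a in blobs(lambda im:im.max(-1)<th,c,r):
        if .8<a<25: print("  screw",cen(p).round(2),round(a,1),plane(c,cen(p),.072)[0].round(4))
# home in top hides near black floor; use bright-ish arm point anyway
print("top home");screw(d["top"],(244,192,12,14),30)
print("top now");screw(t,(262,190,20,18),40)
print("scene home");screw(d["scene"],(262,178,14,14),40)
print("scene now");screw(s,(243,176,18,14),40)
s6,t6=pickle.load(open("c6.pkl","rb"))
# redness along rod beyond the mouth
for n,c,c6 in(("scene",s,s6),("top",t,t6)):
    Q=[np.r_[np.array([.580,-.067])+ey*x*1e-3-.075*np.array([.9724,-.2334]),.054] for x in range(86,112,2)]
    uv=proj(c,Q).astype(np.float32)
    for nm,cc in((" now",c),(" 52",c6)):
        im=cc["pixels"].astype(np.float32);v=np.array([cv2.getRectSubPix(np.ascontiguousarray(np.clip(im[...,0]-im[...,1],-50,200).astype(np.float32)),(1,3),(float(u[0]),float(u[1]))).max() for u in uv])
        g=np.array([cv2.getRectSubPix(np.ascontiguousarray((im[...,1]-im[...,2]).astype(np.float32)),(1,3),(float(u[0]),float(u[1]))).max() for u in uv])
        print(n,nm,"R-G",v.round(),"G-B",g.round())
for c in(s,t):c["pixels"]=c["pixels"].astype(np.uint8)
cv2.imwrite("pics/g6.png",np.hstack([cv2.resize(crop(s,200,145,40,36,10),(395,355)),cv2.resize(crop(t,285,225,40,36,10),(395,355))]))
```

```text
t 12.18 eef [ 0.4626 -0.2299  0.0468] ang -13.29 w 0.0141 F [-2.6  7.2  4.5]
to go cm [0.   0.03 0.  ]
top home
  screw [250.27 197.79] 14.0 [ 0.5928 -0.0128  0.072 ]
top now
  screw [274.22 203.08] 14.0 [ 0.5797 -0.0682  0.072 ]
scene home
  screw [266.68 184.27] 11.2 [ 0.591 -0.016  0.072]
  screw [271.98 178.58] 3.8 [0.5686 0.0016 0.072 ]
  screw [263.91 178.06] 2.4 [ 0.5651 -0.0225  0.072 ]
scene now
  screw [249.   182.08] 13.8 [ 0.5791 -0.068   0.072 ]
  screw [257.24 176.45] 11.0 [ 0.5572 -0.0422  0.072 ]
scene  now R-G [32. 35. 35. 32. 28. 20. 13. 11. 10. 11. 12. 12. 12.] G-B [56. 68. 67. 60. 47. 27. 14. 12. 11. 11. 12. 12. 12.]
scene  52 R-G [32. 34. 34. 32. 28. 20. 14. 11. 11. 12. 12. 12. 11.] G-B [58. 69. 68. 60. 48. 28. 14. 12. 11. 11. 12. 12. 11.]
top  now R-G [26. 26. 25. 23. 19. 10.  5.  4.  4.  4.  4.  4.  5.] G-B [39. 38. 35. 26. 13.  6.  5.  5.  5.  5.  5.  5.  5.]
top  52 R-G [25. 24. 22. 18. 11.  6.  4.  4.  5.  5.  5.  5.  4.] G-B [39. 38. 33. 24. 13.  7.  5.  5.  5.  5.  5.  4.  4.]
```

View pics/g6.png

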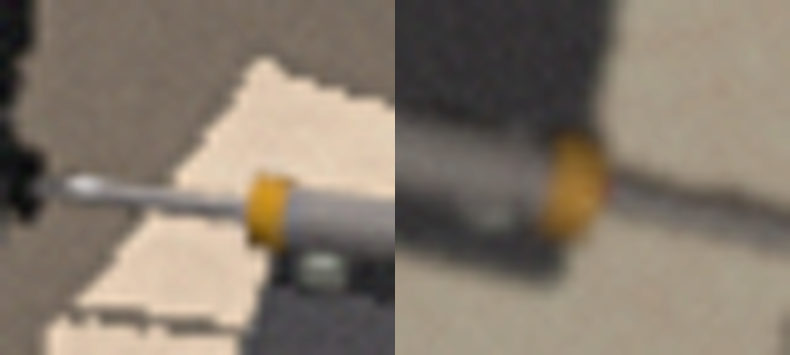

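Run:
```python
from workcell import bot
o=bot.get_obs();print(o["clock"],o["eef_pos"],o["joint_vel"].round(4),o["ft_force"].round(1));print(bot.job_done())
```

```text
12.9833 [ 0.46261718 -0.22990698  0.04684201] [ 0.0008 -0.0007  0.0004 -0.0004 -0.0008  0.0015] [-2.   7.3  4.4]
the job is handed in; nothing more can be done
None
```

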